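# Slide the saucepan over, fit the hob knob and hold it pressed

## Task

On the countertop hob, slide the small steel saucepan from the left ring across to the right ring so that it stands centred there, without lifting it off the hob. Then pick up the loose black control knob from the worktop, turn it so that the flat in its bore matches the flat of the bare spindle in front of the right ring, push it fully onto the spindle and press it down against its spring. Finish while still holding the knob pressed down, and leave the tuna tin and the kitchen timer where they are.

Things in the scene. Friction and masses are not known exactly. Their poses are not given: they have to be found in the camera images.
- hob: Fixed countertop hob, 300 (x) x 420 (y) x 50 mm high, black glass top in a steel frame; origin under its centre, controls along its -x edge. Two printed pale circles (rings) 150 mm across at (+55, +100) mm left and (+55, -100) right. A complete fixed knob, 40 mm high above the top, at (-115, +100); the bare spindle at (-115, -100).
- ring_right (a point): Centre of the right cooking ring, on the hob's top; axes as the hob's. A wall cabinet hangs behind and right of the hob (about x > 0.62, y < -0.15, underside 0.47 m above the worktop): keep the wrist clear of it.
- saucepan: Loose small steel saucepan, 130 mm across, 60 mm high, 0.35 to 0.7 kg, standing on the left ring; origin at the centre of its underside. A straight black handle runs along its own -x, from 80 to 200 mm from its axis, 18 mm wide, 14 mm thick, centred 47 mm above its underside.
- pan_handle (a point): Point to grip on the saucepan's handle: its centre line, 145 mm from the pan's axis; axes as the saucepan's (handle along x, 18 mm wide along y).
- spindle: Bare spindle, fixed on the hob, does not turn; aluminium ring 56 mm across with a red tick round it. Origin on its axis at the hob's top. Its +x (tick side) is the side of the flat. Brass stem: a D of 16 mm diameter, flat 2 mm from the axis, 22 mm tall above the origin when not pressed, top 1.5 mm chamfered; pushed straight down against a spring.
- stem_tip (a point): Centre of the top end of the spindle's stem (22 mm above the spindle's origin, less as it is pressed); axes as the spindle's.
- stem (a joint): How far the stem is pressed in (m): 0 free, 0.005 fully pressed. The spring takes 4 N to start and 9 N to press fully.
- knob: Loose black control knob, 60 g, bore down on the worktop; origin at the centre of its underside. Round skirt 46 mm across, 16.5 mm high. Under it a D bore 14 mm deep, 17.6 mm across, flat on its +x side 2.8 mm from the axis: it goes on only with knob +x along spindle +x (within about 0.15 rad). Fully on, its underside is 14 mm below the stem's tip.
- tuna_tin: Bystander: flat green tin, 86 mm across, 40 mm high, origin under its centre.
- timer: Bystander: red and white round kitchen timer, 69 mm across, 56 mm high, origin under its centre.
- knob_bar (a point): Centre of the top of the knob's raised grip bar, 37 mm above its underside, on its axis. The bar is 40 mm long (x), 12 mm wide (y) and rises from 16.5 to 37 mm. The white pointer line on it lies on the +x half.
There are look-alikes about, which are no part of the job. Several things look just like the knob: the one meant starts farthest from the robot's base.

How it is judged:
By the outcome, as a careful person would: the job done as asked, in the order asked, and still so for the second after the job is handed in, while the arm keeps its last pose, push and grip.
It also fails if it takes over 64 s, if anything falls off the work surface, if the arm or the gripper's body presses on something with over 40 N, if the wrist force passes 120 N, or if a joint passes its speed limit or range.

## Robot

A 7-joint arm with a two-finger parallel gripper is mounted at the origin on a cart in front of the work surface, level with it; the furniture and walls round the work are solid. World frame = base frame: x ahead of the robot, y to its left, z up, the work surface at z = 0. Lengths are in m, angles in degrees, forces in N, time in s.
With the tool pointing down it reaches from about 0.425 to 0.875 m from the base axis. Payload 8.4 kg.
Tool frame: the origin (TCP) lies at the very end of the fingers, on their centre line; the grasp point (between the pads) lies 19 mm behind it; z points along the fingers, y is the line along which they close (so a half turn about z gives the same grasp; the last joint's range is limited). The gripper opens to 87 mm and grips with 3 to 60 N. Pads are 19 mm wide; open, the fingers measure 117 mm over their backs; the gripper's body (75 mm by 190 mm) begins 51 mm behind the grasp point.
Start: joints at [-80.569, 19.091, 2.286, 83.961, -0.768, 76.965, -3.352], TCP at [0.169, 0.627, 0.223] pointing down, gripper open.
Joint ranges: [-147.57, 147.57], [-21.85, 119.76], [-74.77, 79.35], [14.55, 137.4], [-85.83, 265.84], [4.83, 119.75], [-152.11, 152.11]. Speed limits (degrees/s): [127.2, 127.2, 159.86, 159.86, 180, 180, 180].

## Interface

Orientations are given as a 3x3 rotation matrix whose columns are the frame's x, y, z axes.
In Python, from bench import arm, camera, order gives the robot as it stands. The module is installed in compiled form; this text tells all that it offers.
- The arm moves only by the shell command python3 -m inch 'ROWS' [FORCE]. ROWS is JSON, a list of rows, each a list of 3 entries, a list of its own where there are three numbers: the shift along the world's x, y, z as a fraction of full scale, then the turn, a rotation vector about the world's x, y, z as a fraction of full scale, then the opening, from -1 (shut) to 1 (fully open). A call has exactly 10 rows; each row is the pose to reach, as a shift and turn from the pose commanded when the call began; what a row does not reach only later rows make up. Full scale, the value 1, is 0.25 m for a shift and 45 degrees for a turn. A row lasts 1/8 s, in which the tool goes at most 62.5 mm and 10.7 degrees, less where a joint would pass 70% of its speed; a pose out of reach is approached as far as the arm can. A call with a number of a shift or a turn outside -1 to 1 is refused whole. A call with a gripper value outside its range is refused whole. The fingers move at their own pace and stop on an object; FORCE is the grip in N (left out, the last holds). Time passes only in rows, so rows that repeat a pose let the fingers close, or fill a call up. It gives the time, the measured TCP pose, the force, the opening and the grip force at its end, in the units of the state.
- arm.get_state(): the state, without advancing time (a new reading comes with each control period).
- camera(name): name is "side" or "top"; returns a dict with "pixels" (480x640x3 uint8, red, green, blue), "mtx" (3x3 intrinsics, pixels), "R" (3x3) and "t" (3): a world point X has camera coordinates R X + t. Camera axes: x right, y down, z forward; pixel columns grow to the right and rows downward; lengths in m; the calibration is good to about 2 mm. A picture is of the moment at which its call begins. There is no depth.
- order.job_done(): hands the job in; it is judged then, once.
The state is a dict: "time_s": time; "q": joint angles; "qd": joint speeds; "tau": joint torques, N m; "position": TCP position; "orientation": TCP orientation; "force": force on the tool from outside, world axes, zero at the start; "wrist_torque": the same for the moment, N m; "gripper_width": finger opening in m; "grasp_force": force on a finger pad.
Only numpy, scipy, OpenCV 4.12 (cv2) and the standard library are available. Lean on these libraries where they do the work, as an engineer would, in place of code of your own. Each camera call takes 0.05 s, during which the arm holds its last target. There are 200 camera calls.

## Working session

There is one attempt and no reset: what is moved stays moved. The work goes in short steps, Python scripts to look and compute and a shell command to move; the robot and the scene stay as the last step left them, time stands still between calls to the robot, and variables do not carry over. Pictures are saved under pics/ and viewed, at most 10 in all, crops included, and the job is handed in when it is done.

```bash
mkdir -p pics; cat > h.py <<'E'
import numpy as np,cv2
from bench import arm,camera,order
def snap(n,f):
    c=camera(n);cv2.imwrite(f,cv2.cvtColor(c['pixels'],cv2.COLOR_RGB2BGR));return c
def ray(c,u,v,z):
    d=np.linalg.inv(np.array(c['mtx']))@[u,v,1];R=np.array(c['R']);C=-R.T@np.array(c['t']);d=R.T@d
    return C+d*(z-C[2])/d[2]
def proj(c,X):
    p=np.array(c['mtx'])@(np.array(c['R'])@np.array(X)+np.array(c['t']));return p[:2]/p[2]
E
python3 - <<'E'
from h import *
import pickle
a=snap('top','pics/top0.png');b=snap('side','pics/side0.png')
pickle.dump((a,b),open('c0.pkl','wb'))
for c in(a,b):print(np.array(c['mtx']).round(1).tolist(),(-np.array(c['R']).T@c['t']).round(3))
s=arm.get_state();print(s['position'],s['orientation'],s['force'])
E
```

```text
[[485.3, 0.0, 321.1], [0.0, 485.3, 247.7], [0.0, 0.0, 1.0]] [0.362 0.024 1.286]
[[555.1, 0.0, 312.4], [0.0, 555.1, 242.2], [0.0, 0.0, 1.0]] [ 0.079 -0.849  0.966]
[0.16941869 0.6271053  0.22175618] [[-9.65399049e-01  2.60776913e-01 -2.80443455e-04]
 [ 2.60777046e-01  9.65398022e-01 -1.41116163e-03]
 [-9.72588173e-05 -1.43546731e-03 -9.99998965e-01]] [-0.78134021 -0.13978637 -0.35137826]
```

View pics/top0.png

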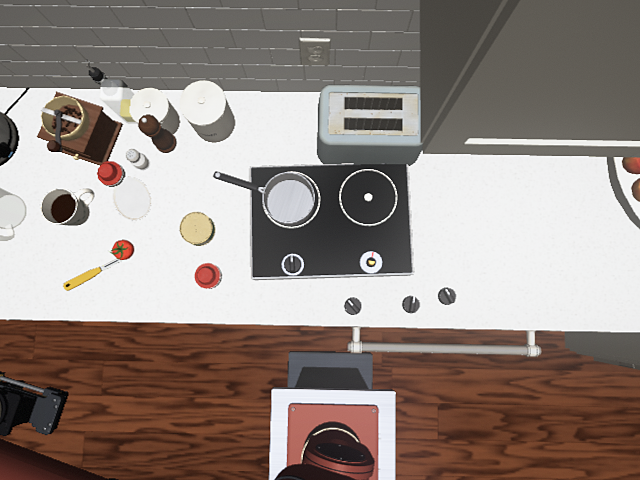

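View pics/side0.png

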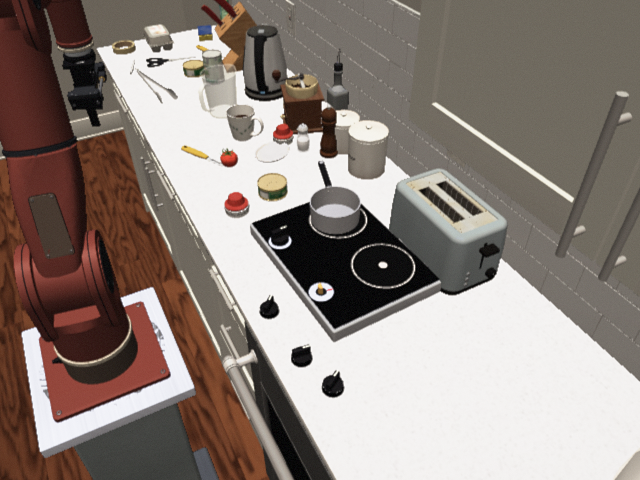

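The top view shows the pan at (290,199), its handle end at (217,175), the right ring at (368,197), the spindle at (371,262), the tin at (197,229) and the timer at (208,276). The three knob look-alikes are at (352,306), (411,304) and (447,296). The rightmost looks farthest from the base, which I'll confirm by measuring and with a crop.

```bash
python3 - <<'E'
from h import *
import pickle
a,b=pickle.load(open('c0.pkl','rb'))
t=cv2.cvtColor(a['pixels'],cv2.COLOR_RGB2BGR);s=cv2.cvtColor(b['pixels'],cv2.COLOR_RGB2BGR)
A=cv2.resize(t[245:320,330:470],None,fx=5.6,fy=5.6,interpolation=3)
B=cv2.resize(t[155:215,205:345],None,fx=2.8,fy=2.8,interpolation=3)
S=cv2.resize(s[270:330,290:355],None,fx=2.8*1,fy=2.8,interpolation=3)
K=cv2.resize(s[365:405,310:360],None,fx=4.2,fy=4.2,interpolation=3)[:168]
B=np.hstack([B,S,K])
B=B[:,:784] if B.shape[1]>784 else cv2.copyMakeBorder(B,0,0,0,784-B.shape[1],0)
cv2.imwrite('pics/crop1.png',np.vstack([A,B]))
for n,p,z in [('hobFL',(254,278),.05),('hobFR',(412.5,274),.05),('hobBL',(250.5,167),.05),('hobBR',(408,163),.05),('ring',(368,197),.05),('spindle',(371.5,262),.05),('panrim',(290.5,199),.11),('handend',(216,174.5),.1),('k1',(352,306),.02),('k2',(411,304),.02),('k3',(447,296),.02),('tin',(197,229),.04),('timer',(208,275),.05),('toastFL',(320,160),.15),('canister',(204,97),.13)]:
    w=ray(a,*p,z);print(n,w.round(3),round(np.hypot(*w[:2]),3))
for n,p,z in [('ringS',(383,266),.05),('spS',(321,292),.05),('k3S',(333,386),.015),('tinS',(272,183),.04),('toasttopFL',(397,183),.15),('toastTopFR',(470,232),.15),('toast base',(440,290),0),('canistertop',(368,133),.13)]:
    print(n,ray(b,*p,z).round(3))
E
```

```text
hobFL [0.429 0.207 0.05 ] 0.476
hobFR [ 0.447 -0.196  0.05 ] 0.489
hobBL [0.719 0.227 0.05 ] 0.754
hobBR [ 0.738 -0.185  0.05 ] 0.761
ring [ 0.645 -0.081  0.05 ] 0.65
spindle [ 0.476 -0.092  0.05 ] 0.485
panrim [0.623 0.115 0.11 ] 0.633
handend [0.684 0.305 0.1  ] 0.749
k1 [ 0.363 -0.045  0.02 ] 0.366
k2 [ 0.372 -0.198  0.02 ] 0.421
k3 [ 0.394 -0.291  0.02 ] 0.49
tin [0.554 0.362 0.04 ] 0.662
timer [0.434 0.325 0.05 ] 0.542
toastFL [0.711 0.044 0.15 ] 0.712
canister [0.874 0.337 0.13 ] 0.936
ringS [ 0.647 -0.084  0.05 ]
spS [ 0.479 -0.09   0.05 ]
k3S [ 0.395 -0.298  0.015]
tinS [0.558 0.359 0.04 ]
toasttopFL [0.777 0.067 0.15 ]
toastTopFR [ 0.816 -0.167  0.15 ]
toast base [ 0.753 -0.175  0.   ]
canistertop [0.858 0.335 0.13 ]
```

View pics/crop1.png

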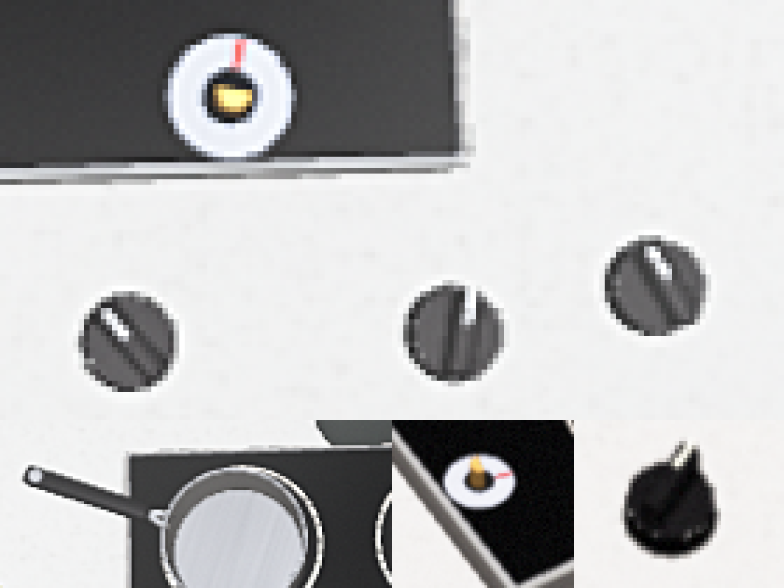

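The crop agrees with the measurements. The knob meant is the one at about (447,296), 0.49 m from the base, against 0.42 m for (411,304) and 0.37 m for (352,306). The stem's flat lies on the tick side. One more measurement covers the pan pose, tick angle and knob yaw, with an overlay check.

```bash
python3 - <<'E'
from h import *
import pickle
a,b=pickle.load(open('c0.pkl','rb'))
def yaw(v):return round(np.degrees(np.arctan2(v[1],v[0])),1)
for c,n,(x0,x1,y0,y1) in((a,'top',(355,388,248,274)),(b,'side',(300,345,275,308))):
    p=c['pixels'].astype(int);sub=p[y0:y1,x0:x1]
    red=(sub[...,0]-sub[...,1]>50)&(abs(sub[...,1]-sub[...,2])<45)&(sub[...,0]>140)
    wh=(sub.min(2)>140)
    lab,L,st,ce=cv2.connectedComponentsWithStats(wh.astype(np.uint8))
    k=[i for i in range(1,lab)];print(n,st[1:].tolist())
    k=max(k,key=lambda i:-abs(st[i,2]-st[i,3])+0.1*st[i,4] if st[i,2]<30 else -99)
    h=cv2.convexHull(np.argwhere(L==k)[:,::-1].astype(np.int32));(cx,cy),_,_=cv2.fitEllipse(h)
    r=np.argwhere(red).mean(0)[::-1]
    C=ray(c,cx+x0,cy+y0,.051);T=ray(c,r[0]+x0,r[1]+y0,.051);print(n,'sp',C.round(4),'tick',T.round(4),yaw(T-C),red.sum())
e=ray(a,216.8,174.6,.1);f=ray(a,261,189.8,.1);print('handle',yaw(e-f),e)
th=np.radians(yaw(e-f));pc=e[:2]-.2*np.array([np.cos(th),np.sin(th)]);print('pan from handle',pc)
for c,n in((a,'top'),(b,'side')):
    im=cv2.cvtColor(c['pixels'],cv2.COLOR_RGB2BGR);m=4
    if n=='top':x0,y0,w,h=205,155,150,75
    else:x0,y0,w,h=290,155,100,95
    I=cv2.resize(im[y0:y0+h,x0:x0+w],None,fx=m,fy=m,interpolation=3)
    t=np.linspace(0,2*np.pi,200)
    for P,z,col in((pc,.11,(0,0,255)),(pc,.05,(0,255,255))):
        q=np.array([proj(c,[P[0]+.065*np.cos(k),P[1]+.065*np.sin(k),z]) for k in t])
        q=((q-[x0,y0]+.5)*m).astype(np.int32);cv2.polylines(I,[q],True,col,1)
    g=[((proj(c,[*(pc+d*np.array([np.cos(th),np.sin(th)])),.1])-[x0,y0]+.5)*m).astype(int).tolist() for d in(.08,.2)]
    cv2.line(I,g[0],g[1],(0,255,0),1)
    if n=='top':U=I
    else:
        x0,y0=430,280;kx=cv2.resize(im[0:1,0:1],None,fx=1,fy=1)
        V=I
kt=cv2.resize(cv2.cvtColor(a['pixels'],cv2.COLOR_RGB2BGR)[282:312,432:462],None,fx=10,fy=10,interpolation=3)
W=np.zeros((300,790,3),np.uint8);W[:,:300]=kt;V=V[:300];W[:,310:310+V.shape[1]]=V
U=cv2.copyMakeBorder(U,0,0,0,190,0);cv2.imwrite('pics/ov.png',np.vstack([U[:300],W]))
E
```

```text
top [[5, 3, 22, 22, 309], [14, 13, 5, 3, 12], [24, 25, 9, 1, 9]]
top sp [ 0.4761 -0.0897  0.051 ] tick [ 0.4966 -0.0935  0.051 ] -10.3 9
side [[0, 8, 34, 25, 362], [0, 24, 7, 9, 35]]
side sp [ 0.4104 -0.2152  0.051 ] tick [ 0.4983 -0.0919  0.051 ] 54.5 8
handle 71.9 [0.68367346 0.30290737 0.1       ]
pan from handle [0.62153818 0.11280422]
```

View pics/ov.png

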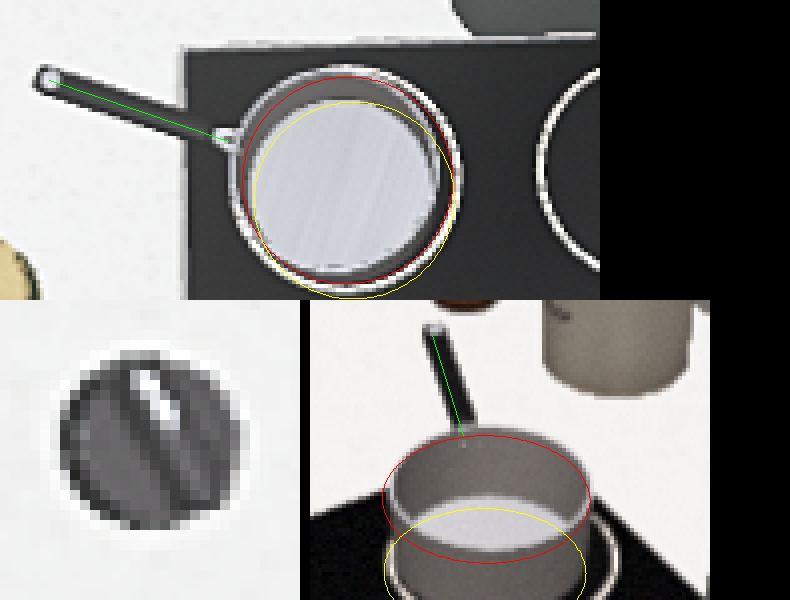

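The overlay puts the pan at about (0.626, 0.118) with its handle at yaw 72°. The ring is at (0.645, -0.083), the spindle at (0.477, -0.090) with its tick near -10°, and the knob at (0.395, -0.292) with its bar at about 27°. I'm now moving over the handle.

```bash
python3 -m inch '[[[0.2,-0.15,0],[0,0,-0.2],1],[[0.4,-0.3,0],[0,0,-0.4],1],[[0.6,-0.45,0],[0,0,-0.6],1],[[0.8,-0.6,0],[0,0,-0.8],1],[[1,-0.75,0],[0,0,-1],1],[[1,-0.75,0],[0,0,-1],1],[[1,-0.75,0],[0,0,-1],1],[[1,-0.75,0],[0,0,-1],1],[[1,-0.75,0],[0,0,-1],1],[[1,-0.75,0],[0,0,-1],1]]' 30
```

```text
time_s: 1.35
position: [0.4189, 0.4405, 0.2225]
orientation: [[-0.499, 0.866, -0.0], [0.866, 0.499, -0.0], [0.0, -0.0, -1.0]]
force: [1.0, -0.6, 0.4]
gripper_width: 0.0868
grasp_force: 0.0
```

```bash
python3 -m inch '[[[0.2,-0.15,0],[0,0,-0.2],1],[[0.4,-0.3,0],[0,0,-0.4],1],[[0.6,-0.45,0],[0,0,-0.6],1],[[0.8,-0.6,0],[0,0,-0.8],1],[[1,-0.75,0],[0,0,-1],1],[[1,-0.75,0],[0,0,-1],1],[[1,-0.75,0],[0,0,-1],1],[[1,-0.75,0],[0,0,-1],1],[[1,-0.75,0],[0,0,-1],1],[[1,-0.75,0],[0,0,-1],1]]' 30; python3 -c "
from h import *
s=arm.get_state();R=np.array(s['orientation']);print(np.degrees(np.arctan2(R[1,0],R[0,0])),s['q'])"
```

```text
time_s: 2.6
position: [0.6691, 0.2533, 0.2228]
orientation: [[0.26, 0.966, 0.0], [0.966, -0.26, 0.001], [0.001, -0.0, -1.0]]
force: [0.0, 0.6, -0.1]
gripper_width: 0.0869
grasp_force: 0.0
74.9567095019564 [-44.57760979  29.07988319  30.78890904  74.40170025 -14.64317986
  80.36647534 -29.612362  ]
```

```bash
python3 -m inch '[[[0,0,-0.15],[0,0,-0.06],1],[[0,0,-0.3],[0,0,-0.06],1],[[0,0,-0.45],[0,0,-0.06],1],[[0,0,-0.55],[0,0,-0.06],1],[[0,0,-0.58],[0,0,-0.06],1],[[0,0,-0.58],[0,0,-0.06],-1],[[0,0,-0.58],[0,0,-0.06],-1],[[0,0,-0.58],[0,0,-0.06],-1],[[0,0,-0.58],[0,0,-0.06],-1],[[0,0,-0.58],[0,0,-0.06],-1]]' 40
```

```text
time_s: 3.85
position: [0.6696, 0.2526, 0.0778]
orientation: [[0.306, 0.952, 0.0], [0.952, -0.306, 0.0], [0.0, 0.0, -1.0]]
force: [0.4, 0.0, -0.5]
gripper_width: 0.0452
grasp_force: 0.0
```

```bash
python3 -m inch '[[[0,0,0],[0,0,0],-1],[[0,0,0],[0,0,0],-1],[[0,0,0],[0,0,0],-1],[[0,0,0],[0,0,0],-1],[[0,0,0],[0,0,0],-1],[[0,0,0],[0,0,0],-1],[[0,0,0],[0,0,0],-1],[[0,0,0],[0,0,0],-1],[[0,0,0],[0,0,0],-1],[[0,0,0],[0,0,0],-1]]' 40
python3 - <<'E'
from h import *
a=snap('top','pics/top1.png');b=snap('side','pics/side1.png')
A=cv2.imread('pics/top1.png')[140:240,200:340];B=cv2.imread('pics/side1.png')[120:260,270:400]
A=cv2.resize(A,None,fx=3,fy=3,interpolation=3);B=cv2.resize(B,None,fx=2.8,fy=2.8,interpolation=3)
W=np.zeros((392,790,3),np.uint8);W[:300,:420]=A;W[:,426:426+364]=B;cv2.imwrite('pics/g1.png',W)
E
```

```text
time_s: 5.1
position: [0.6695, 0.2525, 0.0775]
orientation: [[0.306, 0.952, -0.0], [0.952, -0.306, 0.0], [0.0, -0.0, -1.0]]
force: [0.1, -0.9, -0.8]
gripper_width: 0.0172
grasp_force: 40.0
```

View pics/g1.png

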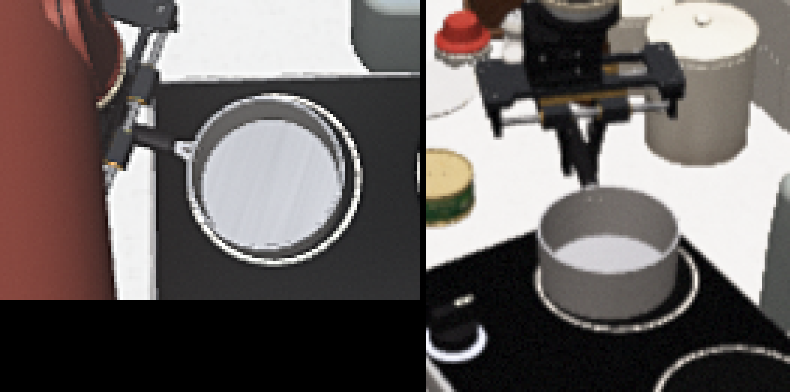

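The handle is gripped at a width of 17 mm, and the pictures show the fingers astride it with the pan still on the left ring. I'll slide with a 40° turn of the handle, so the gripper stays clear of the toaster.

```bash
python3 -m inch '[[[-0.008,-0.02,0],[0,0,0.022],-1],[[-0.024,-0.06,0],[0,0,0.066],-1],[[-0.04,-0.1,0],[0,0,0.11],-1],[[-0.056,-0.15,0],[0,0,0.16],-1],[[-0.075,-0.2,0],[0,0,0.21],-1],[[-0.095,-0.25,0],[0,0,0.26],-1],[[-0.115,-0.3,0],[0,0,0.31],-1],[[-0.135,-0.35,0],[0,0,0.36],-1],[[-0.15,-0.39,0],[0,0,0.41],-1],[[-0.16,-0.41,0],[0,0,0.44],-1]]' 40
```

```text
time_s: 6.45
position: [0.6289, 0.1494, 0.0776]
orientation: [[-0.035, 0.999, -0.001], [0.999, 0.035, 0.0], [0.0, -0.001, -1.0]]
force: [-0.6, 1.4, -0.7]
gripper_width: 0.0173
grasp_force: 40.0
```

```bash
python3 -m inch '[[[-0.01,-0.03,0],[0,0,0.03],-1],[[-0.028,-0.07,0],[0,0,0.08],-1],[[-0.045,-0.12,0],[0,0,0.13],-1],[[-0.063,-0.17,0],[0,0,0.18],-1],[[-0.082,-0.22,0],[0,0,0.23],-1],[[-0.102,-0.27,0],[0,0,0.29],-1],[[-0.121,-0.32,0],[0,0,0.35],-1],[[-0.14,-0.37,0],[0,0,0.41],-1],[[-0.153,-0.406,0],[0,0,0.44],-1],[[-0.153,-0.406,0],[0,0,0.449],-1]]' 40
python3 - <<'E'
from h import *
import pickle
a=snap('top','pics/top2.png');b=snap('side','pics/side2.png');pickle.dump((a,b),open('c2.pkl','wb'))
P=np.array([.645,-.083]);t=np.linspace(0,2*np.pi,200);O=[]
for c,n,(x0,y0,w,h),m in((a,'top',(290,145,130,130),3),(b,'side',(320,190,110,110),3.5)):
    I=cv2.resize(cv2.imread(f'pics/{n}2.png')[y0:y0+h,x0:x0+w],None,fx=m,fy=m,interpolation=3)
    for r,z,col in((.065,.11,(0,0,255)),(.075,.05,(0,255,255))):
        q=np.array([proj(c,[P[0]+r*np.cos(k),P[1]+r*np.sin(k),z]) for k in t])
        cv2.polylines(I,[((q-[x0,y0]+.5)*m).astype(np.int32)],True,col,1)
    O.append(I[:385])
cv2.imwrite('pics/s2.png',np.hstack([cv2.resize(O[0],(390,385)),O[1]]))
E
```

```text
time_s: 7.7
position: [0.5912, 0.0472, 0.0776]
orientation: [[-0.377, 0.926, 0.0], [0.926, 0.377, -0.001], [-0.001, -0.0, -1.0]]
force: [0.0, -1.8, -1.5]
gripper_width: 0.0176
grasp_force: 40.0
```

View pics/s2.png

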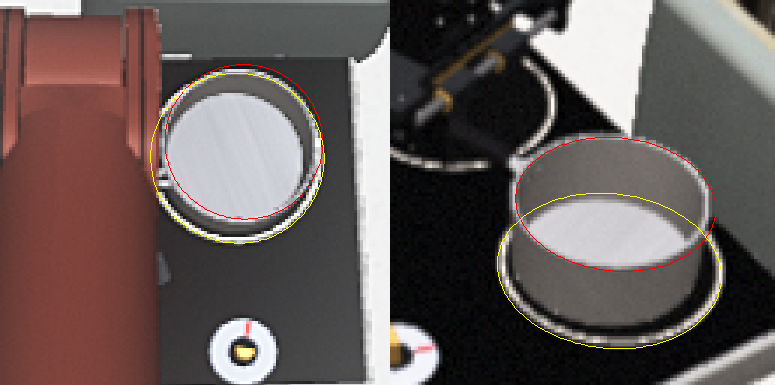

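The printed ring matches my estimate and the pan is about 3 mm short of centre, so I'll nudge it and then release.

```bash
python3 -m inch '[[[0.005,-0.004,0],[0,0,0],-1],[[0.01,-0.008,0],[0,0,0],-1],[[0.01,-0.008,0],[0,0,0],-1],[[0.01,-0.008,0],[0,0,0],-1],[[0.01,-0.008,0],[0,0,0],0],[[0.01,-0.008,0],[0,0,0],0],[[0.01,-0.008,0],[0,0,0],0],[[0.01,-0.008,0],[0,0,0],0],[[0.01,-0.008,0],[0,0,0],0],[[0.01,-0.008,0],[0,0,0],0]]' 40
```

```text
time_s: 9.05
position: [0.5937, 0.0465, 0.0775]
orientation: [[-0.378, 0.926, -0.0], [0.926, 0.378, -0.0], [-0.0, -0.0, -1.0]]
force: [0.3, -0.5, 0.0]
gripper_width: 0.0431
grasp_force: 0.0
```

```bash
python3 -m inch '[[[0,0,0.05],[0,0,0],0],[[0,0,0.15],[0,0,0],0],[[0,0,0.3],[0,0,0],0],[[0,0,0.45],[0,0,0],0],[[0,0,0.58],[0,0,0],0],[[0,-0.25,0.58],[0,0,-0.2],0],[[-0.1,-0.5,0.58],[0,0,-0.4],0],[[-0.2,-0.75,0.58],[0,0,-0.6],0],[[-0.35,-0.9,0.58],[0,0,-0.8],0],[[-0.5,-1,0.58],[0,0,-1],0]]' 20
python3 - <<'E'
from h import *
import pickle
a=snap('top','pics/top3.png');b=snap('side','pics/side3.png');pickle.dump((a,b),open('c3.pkl','wb'))
print(arm.get_state()['q'])
P=np.array([.645,-.083]);t=np.linspace(0,2*np.pi,200);O=[]
for c,n,(x0,y0,w,h),m in((a,'top',(300,150,120,130),3),(b,'side',(290,190,140,130),3)):
    I=cv2.resize(cv2.imread(f'pics/{n}3.png')[y0:y0+h,x0:x0+w],None,fx=m,fy=m,interpolation=3)
    for r,z,col in((.065,.11,(0,0,255)),):
        q=np.array([proj(c,[P[0]+r*np.cos(k),P[1]+r*np.sin(k),z]) for k in t])
        cv2.polylines(I,[((q-[x0,y0]+.5)*m).astype(np.int32)],True,col,1)
    O.append(I)
cv2.imwrite('pics/s3.png',np.hstack(O))
E
```

```text
time_s: 10.3
position: [0.4669, -0.2066, 0.2234]
orientation: [[0.396, 0.918, 0.001], [0.918, -0.396, -0.0], [-0.0, 0.001, -1.0]]
force: [0.4, -0.2, -0.4]
gripper_width: 0.0434
grasp_force: 0.0
[-20.38178585   1.6040574   40.82425304 104.80854582  -1.16391694
  73.94217552  -2.71376205]
```

View pics/s3.png

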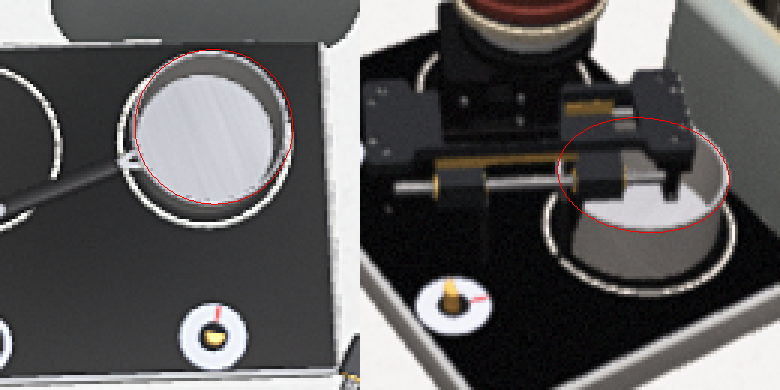

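The pan's rim matches the target circle, so it is centred on the right ring. The tick is near -11°. Next I go to the knob and refine the tick angle on the way.

```bash
python3 -m inch '[[[-0.1,-0.1,-0.05],[0,0,-0.2],0],[[-0.2,-0.2,-0.15],[0,0,-0.4],0],[[-0.288,-0.342,-0.25],[0,0,-0.6],0],[[-0.288,-0.342,-0.35],[0,0,-0.8],0],[[-0.288,-0.342,-0.45],[0,0,-0.88],0],[[-0.288,-0.342,-0.58],[0,0,-0.88],0],[[-0.288,-0.342,-0.58],[0,0,-0.88],0],[[-0.288,-0.342,-0.58],[0,0,-0.88],0],[[-0.288,-0.342,-0.58],[0,0,-0.88],0],[[-0.288,-0.342,-0.58],[0,0,-0.88],0]]' 30
python3 - <<'E'
from h import *
import pickle
a=snap('top','pics/top4.png');b=snap('side','pics/side4.png');O=[]
s=arm.get_state();p=s['position'];print(p)
a3,b3=pickle.load(open('c3.pkl','rb'))
def yaw(v):return round(np.degrees(np.arctan2(v[1],v[0])),1)
for c,cx,cy in((a3,371.1,262.2),(b3,321.5,292)):
    q=c['pixels'].astype(np.uint8);x0,y0=int(cx)-22,int(cy)-20;sub=q[y0:y0+40,x0:x0+44]
    m=((sub.min(2)>120)).astype(np.uint8);n,L,st,ce=cv2.connectedComponentsWithStats(m)
    ok=[i for i in range(1,n) if L[L==i].size>80 and st[i,0]>0 and st[i,0]+st[i,2]<44 and st[i,1]>0 and st[i,1]+st[i,3]<40]
    print(st[1:].tolist(),ok)
    d=sub.astype(int);w=np.clip(d[...,0]-d[...,1]-25,0,None)*(abs(d[...,1]-d[...,2])<50);yy,xx=np.mgrid[:40,:44]
    r=np.array([(w*xx).sum(),(w*yy).sum()])/w.sum()
    for i in ok:
        h=cv2.convexHull(np.argwhere(L==i)[:,::-1].astype(np.int32));(ex,ey),_,_=cv2.fitEllipse(h)
        C=ray(c,ex+x0,ey+y0,.051);T=ray(c,r[0]+x0,r[1]+y0,.051);print((ex+x0,ey+y0),r+[x0,y0],C.round(4),T.round(4),yaw(T-C),(T-C))
k=np.array([.395,-.292])
for c,n,(x0,y0,w,h),m in((a,'top',(425,275,50,40),8),(b,'side',(300,350,60,60),6)):
    I=cv2.resize(cv2.imread(f'pics/{n}4.png')[y0:y0+h,x0:x0+w],None,fx=m,fy=m,interpolation=3)
    t=np.linspace(0,6.2832,100)
    q=np.array([proj(c,[k[0]+.023*np.cos(e),k[1]+.023*np.sin(e),.0165]) for e in t])
    cv2.polylines(I,[((q-[x0,y0]+.5)*m).astype(np.int32)],True,(0,0,255),1);O.append(cv2.copyMakeBorder(I,0,360-I.shape[0],0,0,0))
cv2.imwrite('pics/k4.png',np.hstack(O))
E
```

```text
time_s: 11.65
position: [0.3974, -0.2892, 0.0784]
orientation: [[0.886, 0.463, 0.002], [0.463, -0.886, -0.0], [0.001, 0.001, -1.0]]
force: [0.0, 0.6, -0.9]
gripper_width: 0.0437
grasp_force: 0.0
[ 0.39710749 -0.28904572  0.07806029]
[[0, 9, 44, 31, 669], [20, 19, 6, 3, 15]] []
[[0, 10, 35, 30, 422], [0, 25, 12, 15, 95]] []
```

View pics/k4.png

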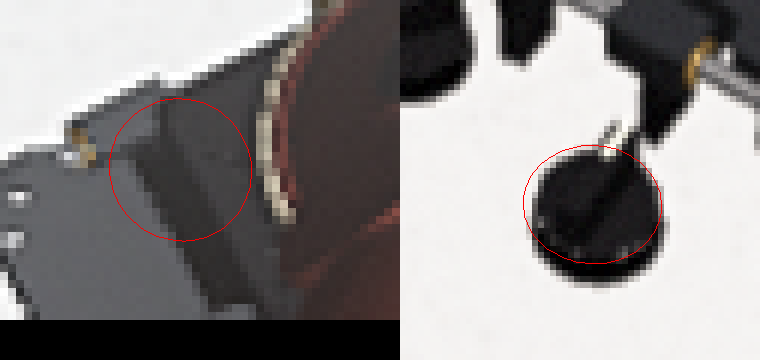

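```bash
python3 -m inch '[[[-0.004,-0.016,-0.06],[0,0,0],0],[[-0.004,-0.016,-0.12],[0,0,0],0],[[-0.004,-0.016,-0.18],[0,0,0],0],[[-0.004,-0.016,-0.22],[0,0,0],0],[[-0.004,-0.016,-0.24],[0,0,0],0],[[-0.004,-0.016,-0.24],[0,0,0],-1],[[-0.004,-0.016,-0.24],[0,0,0],-1],[[-0.004,-0.016,-0.24],[0,0,0],-1],[[-0.004,-0.016,-0.24],[0,0,0],-1],[[-0.004,-0.016,-0.24],[0,0,0],-1]]' 30
```

```text
time_s: 13.0
position: [0.396, -0.293, 0.0178]
orientation: [[0.886, 0.463, 0.0], [0.463, -0.886, 0.0], [0.0, 0.0, -1.0]]
force: [-0.3, 1.3, 2.7]
gripper_width: 0.0118
grasp_force: 30.0
```

```bash
python3 - <<'E'
from h import *
import pickle
a3,b3=pickle.load(open('c3.pkl','rb'))
yaw=lambda v:round(np.degrees(np.arctan2(v[1],v[0])),1)
# fit spindle ring: best centre by template of projected annulus (outer r .028) vs brightness, and tick angle by redness along r=.02
for c in(a3,b3):
    g=c['pixels'].astype(float);br=g.min(2);red=g[...,0]-g[...,1:].max(2)
    th=np.radians(np.arange(0,360,5));best=None
    S=lambda I,P:cv2.remap(I.astype(np.float32),P[:,0].astype(np.float32)[None],P[:,1].astype(np.float32)[None],1)[0]
    circ=lambda x,y,r,t=th:np.array([proj(c,[x+r*np.cos(k),y+r*np.sin(k),.051]) for k in t])
    for x in np.arange(.466,.486,.001):
        for y in np.arange(-.1,-.08,.001):
            sc=S(br,circ(x,y,.026))-S(br,circ(x,y,.031));sc=np.clip(sc,-50,100).mean()
            if best is None or sc>best[0]:best=(sc,x,y)
    _,x,y=best;f=np.radians(np.arange(-40,20,1));w=np.clip(sum(S(red,circ(x,y,r,f)) for r in(.014,.017,.02,.023,.026))/5-15,0,None)
    print(best,'tick',np.degrees((w*f).sum()/w.sum()),w.max())
E
```

```text
(np.float32(99.50363), np.float64(0.47800000000000004), np.float64(-0.089)) tick -13.307647932965518 71.197464
(np.float32(100.0), np.float64(0.47900000000000004), np.float64(-0.087)) tick -13.04571200153143 54.355858
```

```bash
python3 -m inch '[[[0,0,0.15],[0,0,0],-1],[[0,0,0.3],[0,0,-0.1],-1],[[0.04,0.1,0.4],[0,0,-0.2],-1],[[0.1,0.25,0.4],[0,0,-0.35],-1],[[0.18,0.45,0.4],[0,0,-0.5],-1],[[0.26,0.65,0.4],[0,0,-0.65],-1],[[0.31,0.77,0.4],[0,0,-0.8],-1],[[0.328,0.816,0.4],[0,0,-0.869],-1],[[0.328,0.816,0.4],[0,0,-0.869],-1],[[0.328,0.816,0.4],[0,0,-0.869],-1]]' 30
python3 - <<'E'
from h import *
a=snap('top','pics/top5.png');b=snap('side','pics/side5.png')
s=arm.get_state();print(s['position'],s['gripper_width'])
p=np.array(s['position']);u=p[2]-.0178
x0,y0,m=270,220,7;I=cv2.resize(cv2.imread('pics/side5.png')[y0:y0+85,x0:x0+110],None,fx=m,fy=m,interpolation=3)
t=np.linspace(0,6.2832,100)
def dr(P,r,z,col):
    q=np.array([proj(b,[P[0]+r*np.cos(e),P[1]+r*np.sin(e),z]) for e in t]);cv2.polylines(I,[((q-[x0,y0]+.5)*m).astype(np.int32)],True,col,1)
dr(p,.023,u,(0,0,255));dr(p,.023,u+.0165,(0,255,255))
dr((.478,-.089),.028,.05,(0,255,0));dr((.478,-.089),.008,.072,(255,0,255))
cv2.imwrite('pics/k5.png',I)
E
```

```text
time_s: 14.25
position: [0.4774, -0.0899, 0.1175]
orientation: [[0.98, -0.199, -0.0], [-0.199, -0.98, -0.0], [-0.0, 0.0, -1.0]]
force: [0.6, -0.9, -0.5]
gripper_width: 0.0115
grasp_force: 30.0
[ 0.47742795 -0.08994599  0.11756152] 0.01155996926713965
```

View pics/k5.png

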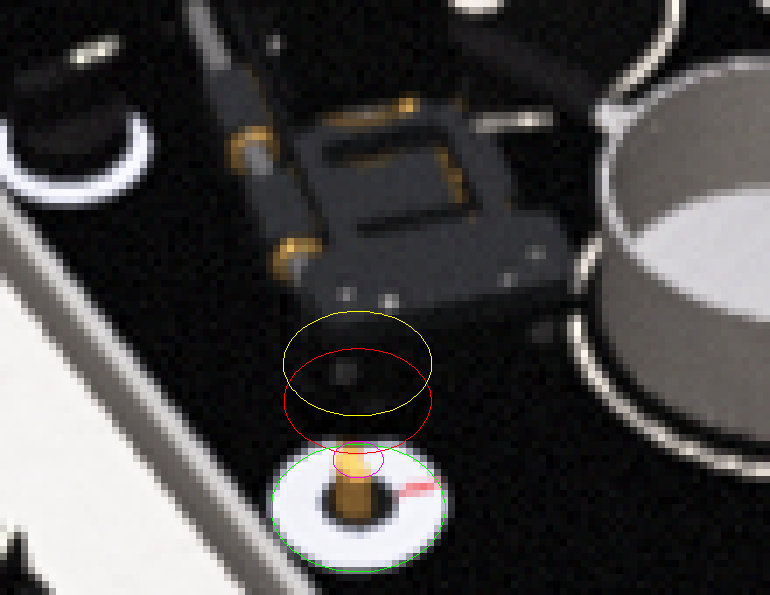

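The stem and ring match the overlay, at crop pixels (355,460) and (358,508). The knob is black on black there, so I'll locate it numerically by differencing against the first image.

```bash
python3 - <<'E'
from h import *
s0=cv2.imread('pics/side0.png').astype(int);s5=cv2.imread('pics/side5.png').astype(int)
print('rows 264-288, cols 304-340; side5 gray then side0')
for v in range(264,290):print(v,' '.join('%3d'%x for x in s5[v,304:340].mean(1)))
print(' '.join('%3d'%x for x in s0[270,304:340].mean(1)))
for v in range(280,290):print(v,' '.join('%3d'%x for x in s0[v,304:340].mean(1)))
E
```

```text
rows 264-288, cols 304-340; side5 gray then side0
264  10   9   7   6  11  15   2   8  11  23  28  32  50  48  51  54  52  53  47  47  54  77  55  34  32  29  25  26  14  19  20  15  16  21  15  22
265   7   9   8   8   4  11  10  17  12  21  19  31  36  41  45  48  46  43  36  33  27  28  19  21  22  17  23  15  18  18  18  20  15  20  14  13
266   7   4   5  13  10   9   4   8  16  23  15  14  25  30  33  31  24  19  18  19  20  17  16  15  22  20  16  18  18  16  16  15  10   5  13   9
267  10   8  10   4  13  14   5   7  14  24  13  18  20  21  23  21  23  23  20  17  20  12  16  15  19  14  11   9   8  12   9  11   8  10   5  14
268   9   3  10  11  13   9   7  10  11  18   8  11  19  19  18  17  19  19  19  17  15  12  11   7  10  10   8  13   8   9   9   7  10   7  10  11
269   8  11   9   5  10  14   2   5  10  11  12   4  17  10  17  16  16   9  10  10   5   9  13  10   9   9   4   5  12   9  11   8   8  10   5   7
270  10  15   9   3   8  12   5  13  14  13   7   7   3  12   8   7  10   8  12   6  11   4   9  16  15   7   9   3   8   8   4  13  16   7  11  11
271   8   4  1
[... 3721 characters left out ...]
 215 247 245 244 232 193 197 193 200 239 244 244 244 244 245 244 198 121  40   4   8   3  10   8  11  11   3
286  11   7   7  12   5  23  92 201 248 245 246 244 243 226 181 191 194 199 222 244 244 243 243 244 245 246 220 129  33   0   2  18  10   8   9   4
287   5   4   5  10   9  61 175 247 246 244 243 244 242 211 140 171 185 189 199 227 235 244 245 243 243 245 245 215  97  16   0   4   8  13  11   6
288   9   5  10   7  22 112 233 246 243 242 242 244 234 172  96 115 148 147 123 104 158 230 247 242 236 237 232 225 159  53   4  10   4   9   9   4
289  31   4   7   8  61 176 245 244 242 242 244 241 172  73  71  83  92  88  76  37  51 137 229 221 180 171 163 176 210 104  16   7  14   6   4  10
```

The occlusion edge at columns 317–324, row 283, puts the knob laterally over the spindle to within 1 mm. I'm lowering gently.

```bash
python3 -m inch '[[[0,0.002,-0.03],[0,0,0],-1],[[0,0.002,-0.06],[0,0,0],-1],[[0,0.002,-0.09],[0,0,0],-1],[[0,0.002,-0.1],[0,0,0],-1],[[0,0.002,-0.107],[0,0,0],-1],[[0,0.002,-0.112],[0,0,0],-1],[[0,0.002,-0.117],[0,0,0],-1],[[0,0.002,-0.122],[0,0,0],-1],[[0,0.002,-0.126],[0,0,0],-1],[[0,0.002,-0.126],[0,0,0],-1]]' 30
python3 -c "
from h import *
s=arm.get_state();print(s['position'],s['force'],s['wrist_torque'])"
```

```text
time_s: 15.6
position: [0.4777, -0.0885, 0.086]
orientation: [[0.98, -0.2, -0.0], [-0.2, -0.98, 0.0], [-0.0, -0.0, -1.0]]
force: [-1.1, -0.8, -0.1]
gripper_width: 0.0121
grasp_force: 30.0
[ 0.47772107 -0.08850005  0.0860065 ] [-1.14151527 -0.76484916 -0.05388851] [-0.12329558  0.20849456  0.00336097]
```

```bash
python3 -m inch '[[[0,0,-0.005],[0,0,0],-1],[[0,0,-0.01],[0,0,0],-1],[[0,0,-0.014],[0,0,0],-1],[[0,0,-0.018],[0,0,0],-1],[[0,0,-0.022],[0,0,0],-1],[[0,0,-0.026],[0,0,0],-1],[[0,0,-0.03],[0,0,0],-1],[[0,0,-0.034],[0,0,0],-1],[[0,0,-0.038],[0,0,0],-1],[[0,0,-0.038],[0,0,0],-1]]' 30
python3 -c "
from h import *
s=arm.get_state();print(s['position'],s['force'],s['wrist_torque'])"
```

```text
time_s: 16.85
position: [0.4777, -0.0885, 0.0765]
orientation: [[0.98, -0.2, -0.0], [-0.2, -0.98, 0.0], [-0.0, 0.0, -1.0]]
force: [-0.5, -1.2, -0.6]
gripper_width: 0.0116
grasp_force: 30.0
[ 0.47770039 -0.08850718  0.07645329] [-0.48348296 -1.19796865 -0.6460446 ] [-0.23525058  0.24740057  0.03172367]
```

```bash
python3 -m inch '[[[0,0,-0.003],[0,0,0],-1],[[0,0,-0.006],[0,0,0],-1],[[0,0,-0.009],[0,0,0],-1],[[0,0,-0.012],[0,0,0],-1],[[0,0,-0.015],[0,0,0],-1],[[0,0,-0.018],[0,0,0],-1],[[0,0,-0.02],[0,0,0],-1],[[0,0,-0.022],[0,0,0],-1],[[0,0,-0.023],[0,0,0],-1],[[0,0,-0.023],[0,0,0],-1]]' 30
python3 -c "
from h import *
s=arm.get_state();print(s['position'],s['force'],s['wrist_torque'])"
```

```text
time_s: 18.1
position: [0.4778, -0.0886, 0.071]
orientation: [[0.98, -0.2, 0.0], [-0.2, -0.98, 0.0], [0.0, -0.0, -1.0]]
force: [-3.4, -1.3, 7.7]
gripper_width: 0.0114
grasp_force: 30.0
[ 0.47780734 -0.08855779  0.07102372] [-3.41111173 -1.2516144   7.72106091] [-0.24318081  0.97917271 -0.0092153 ]
```

```bash
python3 -m inch '[[[0,0,-0.001],[0,0,0],-1],[[0,0,-0.002],[0,0,0],-1],[[0,0,-0.003],[0,0,0],-1],[[0,0,-0.004],[0,0,0],-1],[[0,0,-0.005],[0,0,0],-1],[[0,0,-0.006],[0,0,0],-1],[[0,0,-0.007],[0,0,0],-1],[[0,0,-0.008],[0,0,0],-1],[[0,0,-0.008],[0,0,0],-1],[[0,0,-0.008],[0,0,0],-1]]' 30
python3 - <<'E'
from h import *
s=arm.get_state();print(s['position'],s['force'],s['wrist_torque'])
a=snap('top','pics/top6.png');b=snap('side','pics/side6.png')
I=cv2.resize(cv2.imread('pics/side6.png')[220:310,210:420],None,fx=3.7,fy=3.7,interpolation=3)
J=cv2.resize(cv2.imread('pics/top6.png')[150:285,180:420],(400,225))
I=(255*(I/255.)**.5).astype(np.uint8)
Z=np.zeros((225,I.shape[1],3),np.uint8);Z[:,:400]=J
cv2.imwrite('pics/fin.png',np.vstack([I,Z]))
E
```

```text
time_s: 19.35
position: [0.478, -0.0886, 0.0704]
orientation: [[0.98, -0.2, 0.0], [-0.2, -0.98, 0.001], [-0.0, -0.001, -1.0]]
force: [-10.9, -0.1, 29.0]
gripper_width: 0.0119
grasp_force: 30.0
[ 0.47804749 -0.08857773  0.07035901] [-10.94545832  -0.07518526  29.0219505 ] [0.0630916  2.85802539 0.01762627]
```

View pics/fin.png

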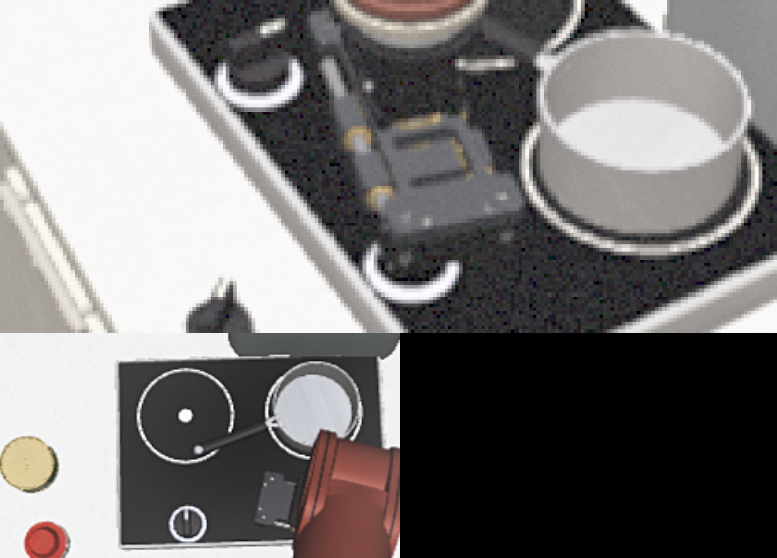

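The stop has been reached: the force jumped from 8 N to 29 N at z = 0.0704. The knob sits in the spindle ring, the pan is centred, and the tin and timer are where they were. I'll ease the push slightly and hand in.

```bash
python3 -m inch '[[[0,0,0.001],[0,0,0],-1],[[0,0,0.002],[0,0,0],-1],[[0,0,0.002],[0,0,0],-1],[[0,0,0.002],[0,0,0],-1],[[0,0,0.002],[0,0,0],-1],[[0,0,0.002],[0,0,0],-1],[[0,0,0.002],[0,0,0],-1],[[0,0,0.002],[0,0,0],-1],[[0,0,0.002],[0,0,0],-1],[[0,0,0.002],[0,0,0],-1]]' 30
python3 -c "
from h import *
s=arm.get_state();print(s['position'],s['force'])
if 12<s['force'][2]<38 and s['position'][2]<.0709: print(order.job_done())"
```

```text
time_s: 20.7
position: [0.478, -0.0886, 0.0705]
orientation: [[0.98, -0.2, 0.0], [-0.2, -0.98, 0.001], [0.0, -0.001, -1.0]]
force: [-9.2, 0.0, 22.0]
gripper_width: 0.0119
grasp_force: 30.0
[ 0.47798714 -0.08860755  0.07046476] [-9.22297351e+00  5.91173640e-03  2.20293149e+01]
the job is handed in; nothing more can be done
None
```

I handed the job in at 20.7 s: the pan stands on the right ring, and the knob is on the spindle, held pressed down at 22 N; the hand-in gave no verdict.

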